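Wind the drive and hold a spread snap ring at its spindle groove

ROBOT

A 6-joint arm with a two-finger parallel gripper is mounted at the origin on the work surface. World frame = base frame: x ahead of the robot, y to its left, z up, the work surface at z = 0. Lengths are in mm, angles in rad, forces in N, time in s.
With the tool pointing down it reaches from about 350 to 875 mm from the base axis. Payload 4.2 kg.
Tool frame: the origin (TCP) lies midway between the tips of the shut fingers; the grasp point (between the pads) lies 19 mm behind it (arm.hold_point_z is the distance from the TCP to the grasp point, in mm); z points along the fingers, y is the line along which they close (so a half turn about z gives the same grasp; the last joint's range is limited). The gripper opens to 85 mm and grips with 20 to 120 N. Pads are 22 mm wide; open, the fingers measure 114 mm over their backs; the gripper's body (76 mm by 85 mm) begins 54 mm behind the grasp point. The pads swing forward as they close: fully open they stand 13 mm farther back than shut.
Start: joints at [-0.912, 0.385, 0.008, 0, -1.194, -0.259], TCP at [243.284, -575.684, 231.312] pointing down, gripper open.
Joint ranges: [-3.14, 3.14], [-1.21, 2.06], [-1.07, 1.41], [-3.16, 2.05], [-2.99, -0.16], [-3.1, 3.1]. Speed limits (rad/s): [2.79, 2.79, 3.14, 3.14, 3.14, 3.14].

INTERFACE

Orientations are given as a unit quaternion [x, y, z, w].
In Python, from bench import arm, vision gives the robot as it stands. The module is installed in compiled form; this text tells all that it offers.
- The arm moves only by the tool servo_tool, never from a script. Its argument "plan" is a list of rows, each a list of 7 numbers: the shift along the world's x, y, z each as a share of 300 mm, from -1 to 1, then the turn, a rotation vector about the world's x, y, z each as a share of 2 rad, from -1 to 1, then the opening, from 0 (shut) to 1 (fully open). A call has 1 to 20 rows; each row shifts and turns the commanded pose from where the row before left it; what a row does not reach is not made up. A row lasts 1/8 s, in which the tool goes at most 62.5 mm and 10.7 degrees, less where a joint would pass 70% of its speed; a pose out of reach is approached as far as the arm can. A call with a number of a shift or a turn outside -1 to 1 is refused whole. A call with a gripper value outside its range is refused whole. The fingers move at their own pace and stop on an object; the grip force is fixed at half the most. Time passes only in rows, so rows that do not move let the fingers close. It gives the time, the measured TCP pose, the force, the opening and the grip force at its end, in the units of the state.
- arm.read_state(): the state, without advancing time (a new reading comes with each control period).
- vision.get_image(name): name is "scene" or "side" or "wrist"; returns a dict with "image" (400x640x3 uint8, red, green, blue), "z_map" (400x640 float32, mm along the optical axis (not along the pixel's ray), 0 where there is no reading), "K" (3x3 intrinsics, pixels), "world_to_cam" (4x4, takes a point from world to camera coordinates); the wrist camera has in their place "mount" (4x4, takes a point from camera to tool coordinates, whose origin is the TCP and whose axes are the flange's). Camera axes: x right, y down, z forward; pixel columns grow to the right and rows downward; lengths in mm; the calibration is good to about 2 mm. A picture is of the moment at which its call begins: read the wrist's pose just before it.
- arm.job_done(): hands the job in; it is judged then, once.
The state is a dict: "clock": time; "joints": joint angles; "joint_vel": joint speeds; "joint_efforts": joint torques, N m; "position": TCP position; "ee_rot": TCP orientation; "contact_force": force on the tool from outside, world axes, zero at the start; "wrist_torque": the same for the moment, N m; "gripper_width": finger opening in mm; "grasp_force": force on a finger pad.
Only numpy, scipy, OpenCV 4.12 (cv2) and the standard library are available. Lean on these libraries where they do the work, as an engineer would, in place of code of your own. Each camera call takes 0.05 s, during which the arm holds its last target. There are 200 camera calls.

TASK

On the clockwork drive unit, turn the winding key clockwise, regripping as needed, until it reaches its stop; this lifts the spindle so that its groove stands clear just above the collar. Then squeeze the pliers that hang in the rack so that they spread the snap ring on their tips, lift them out, and lower the ring over the spindle to the groove without pressing hard. Finish while holding: keep squeezing the pliers so that the ring stays spread, level, centred round the groove and at rest, and leave the other things on the bench alone.

Things in the scene. Friction and masses are not known exactly. Their poses are not given: they have to be found in the camera images.
- key (a joint): Winding key of the clockwork drive unit: angle in rad, grows as it is turned clockwise seen from above. Hard stop at 3.0 = fully wound; starts between 0 and 0.8. A ratchet-like friction holds it wherever it is left; it takes about 0.1 to 0.15 N m to turn. Winding raises the spindle 3.3 mm per rad.
- key_grip (a point): Grip point on the winding key's vertical axis, 12 mm below its top, 36 mm above the drive's deck. The key is an upright flat brass paddle 36 mm long (this point's x axis, turning with the key), 9 mm thick (y), 26 mm tall.
- drive: The clockwork drive unit, fixed: a grey metal box 130 (x) x 220 (y) mm, its flat deck 60 mm above the bench. Origin: centre of the underside. The spindle stands at (0, +55) mm, the key at (0, -60) mm in its frame. Its place, side of the bench and yaw vary.
- groove (a point): Mid-height of the groove, on the spindle's vertical axis. The spindle is a 30 mm steel post, its top 25 mm above this point; the groove is 26 mm across, 8 mm high. A fixed collar round it is 42 mm across, its top 72 mm above the bench. Unwound, this point is 6 mm below the collar's top (groove sunk in it); fully wound, 4 mm above it.
- rack: Fixed wooden rack, base 140 x 130 mm. Two notched posts at y = +-46 mm, 114 mm tall, carry the pliers' cross bar (axis 108 mm above the bench); a step 30 mm high, 60 mm wide at x = +20 to +56 mm, carries the ring. Origin: on the bench below the pliers' pivot. Lift the pliers straight up, 30 mm or more, to clear it.
- pliers: Snap-ring pliers, about 0.18 kg, hanging upright, tips down. Origin: the pivot; z up, y the line along which handles close and tips part, x to the side where the ring lies. Cross bar along y at the pivot, 104 mm long, 8 mm thick. Squeezing the handles spreads the tips. Their pins pass through the ring's eyes and end 81 mm below the pivot, 3 mm below the ring, with small feet that keep it on.
- pliers_grip (a point): Midway between the two black handles, 62 mm above the pivot; axes as pliers. Handles: 15 mm wide (x), from 35 to 87 mm above the pivot; over their outer faces (y) 51 mm here (57 at the top) relaxed, 36 mm squeezed to the built-in stop, faces then upright and parallel. Reaching the stop takes about 11 N; grip with 20 to 60 N; the stop prevents overspreading. Let go, they spring open.
- pliers_l (a joint): Left (+y) arm of the pliers: 0 relaxed, 0.125 rad squeezed to the stop.
- pliers_r (a joint): Right (-y) arm of the pliers: 0 relaxed, 0.125 rad squeezed to the stop.
- ring_l (a joint): Left half of the sprung ring: 0 relaxed, about 0.19 rad when the pliers are squeezed to the stop.
- ring_r (a joint): Right half of the sprung ring: as ring_l.
- ring_center (a point): Centre of the snap ring's hole, mid-thickness; z is the ring's axis. Dark steel, 6 mm thick; hole 36 mm across when fully spread, narrowing to 28 mm relaxed (will not pass the spindle). Its two eyes hang on the pliers' pins. Once spread its centre lies 23 mm from the pivot along the pliers' +x and 75 mm below it, give or take 3 mm.
- jar: Bystander: closed glass jar with steel lid, 60 mm across, 85 mm tall. Leave it alone.
- block: Bystander: steel bench block 50 x 50 x 26 mm. Leave it alone.
- screwdriver: Bystander: small black-handled screwdriver, 140 mm, lying. Leave it alone.
- pot: Bystander: white plastic pot, 50 mm across, 40 mm tall, open. Leave it alone.
- mandrel: Bystander: upright tapered steel ring mandrel on a round foot, 60 mm across, 130 mm tall. Leave it alone.
- hammer: Bystander: small hammer, 200 mm, lying. Leave it alone.
- brush: Bystander: bench brush, 160 mm, lying. Leave it alone.

How it is judged:
By the outcome, as a careful person would: the job done as asked, in the order asked, and still so for the second after the job is handed in, while the arm keeps its last pose, push and grip.
It also fails if it takes over 67 s, if anything falls off the work surface, if the arm or the gripper's body presses on something with over 40 N, if the wrist force passes 120 N, or if a joint passes its speed limit or range.

## Working session

There is one attempt and no reset: what is moved stays moved. The work goes in short steps, Python scripts to look and compute and a tool call to move; the robot and the scene stay as the last step left them, time stands still between calls to the robot, and variables do not carry over. Pictures are saved under pics/ and viewed, at most 10 in all, crops included, and the job is handed in when it is done.

Besides the shell and the picture viewer there is one more tool, called after "Request:" as name(argument=value, ...) on one line, values as JSON. servo_tool: Moves the arm, as the interface text tells. Its arguments: {"type":"object","properties":{"plan":{"type":"array"}},"required":["plan"]}

```bash
mkdir -p pics; cat > h.py <<'E'
import numpy as np, cv2
from bench import arm, vision
from scipy.spatial.transform import Rotation as R
def cloud(name):
    s=arm.read_state(); d=vision.get_image(name)
    K=d["K"]; z=d["z_map"]; v,u=np.mgrid[:400,:640]
    p=np.stack([(u-K[0,2])/K[0,0]*z,(v-K[1,2])/K[1,1]*z,z,np.ones_like(z)],-1)
    if name=="wrist":
        T=np.eye(4);T[:3,:3]=R.from_quat(s["ee_rot"]).as_matrix();T[:3,3]=s["position"];M=T@d["mount"]
    else: M=np.linalg.inv(d["world_to_cam"])
    w=(p@M.T)[...,:3]; w[z==0]=np.nan
    return d["image"],w,d,M
def save(img,f): cv2.imwrite(f,img[...,::-1])
E
python3 - <<'E'
from h import *
s=arm.read_state(); print(s)
a,w,d,M=cloud("scene"); b,w2,d2,M2=cloud("side")
save(a,"pics/scene.png"); save(b,"pics/side.png")
np.savez("c0.npz",a=a,w=w,b=b,w2=w2)
print(M,M2,d["K"],arm.hold_point_z)
E
```

```text
{'clock': 0.0, 'joints': array([-9.12423238e-01,  3.85572734e-01,  6.59829474e-03, -5.57013850e-04,
       -1.19399702e+00, -2.58598373e-01]), 'joint_vel': array([ 0.00060763,  0.00042784,  0.00038521, -0.00011296, -0.00074478,
        0.00034309]), 'joint_efforts': array([ 3.56147775e-04, -3.92288733e+01,  1.88400686e+01,  4.18607578e+00,
       -4.62995900e-03, -1.60790353e-05]), 'position': array([ 243.04980603, -575.15154846,  230.19244186]), 'ee_rot': array([-1.98458097e-01,  9.80108736e-01,  1.08981250e-03, -2.49222431e-04]), 'contact_force': array([-0.48844591,  0.45436983, -0.44808276]), 'wrist_torque': array([-0.07326599,  0.00878327,  0.00704051]), 'grasp_force': 0.0, 'gripper_width': 85.41610686321143}
[[-2.09773248e-01  8.27587089e-01 -5.20667643e-01  1.15139960e+03]
 [ 9.77749937e-01  1.77826117e-01 -1.11278630e-01  1.29806400e+02]
 [ 4.95547868e-04 -5.32426035e-01 -8.46476386e-01  1.11760419e+03]
 [ 0.00000000e+00  0.00000000e+00  0.00000000e+00  1.00000000e+00]] [[ 9.96048128e-01 -5.48271261e-02  6.98721119e-02  4.59946185e+02]
 [-8.77839653e-02 -4.88206468e-01  8.68302033e-01 -1.01664706e+03]
 [-1.34944881e-02 -8.71004266e-01 -4.91090081e-01  7.13656643e+02]
 [ 0.00000000e+00  0.00000000e+00  0.00000000e+00  1.00000000e+00]] [[466.25522554   0.         319.71520227]
 [  0.         466.25522554 195.11501305]
 [  0.           0.           1.        ]] 18.700000000000003
```

View pics/scene.png

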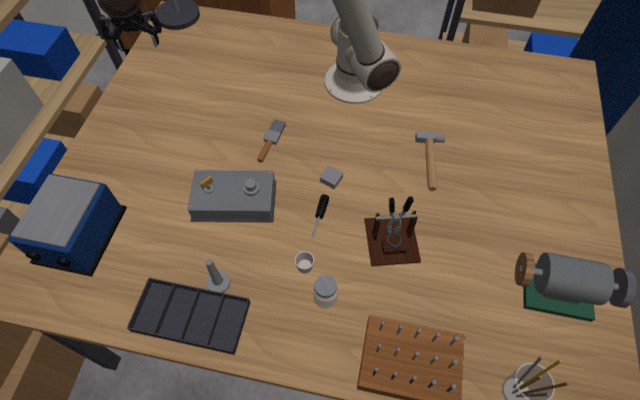

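View pics/side.png

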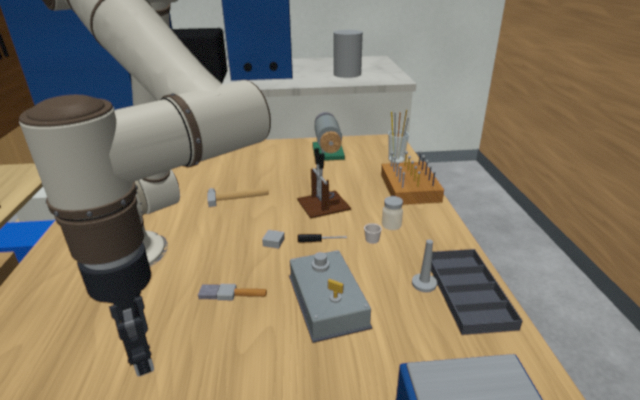

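The scene view shows the drive at (233,195), with the key at (206,183) and the spindle at (251,185). The rack with the pliers is at (393,235), handles at (392,205) and (407,205). The side view shows the same layout.

```bash
python3 - <<'E'
from h import *
c=np.load("c0.npz")
for n,(img,w,box) in {"scene":(c["a"],c["w"],(185,280,160,225)),"side":(c["b"],c["w2"],(285,375,245,340))}.items():
    m=np.zeros((400,640),bool); m[box[2]:box[3],box[0]:box[1]]=1
    z=w[...,2]; dk=m&(abs(z-60)<5); 
    r=cv2.minAreaRect(w[dk][:,:2].astype(np.float32)); print(n,"deck z",np.median(z[dk]),r)
    hsv=cv2.cvtColor(img,cv2.COLOR_RGB2HSV)
    y=m&(hsv[...,0]>12)&(hsv[...,0]<35)&(hsv[...,1]>130)&(z>66)
    p=w[y]; print("key",y.sum(),p.mean(0),p.min(0),p.max(0))
    t=p[p[:,2]>p[:,2].max()-6]; print(" keytop",len(t),t.mean(0), cv2.minAreaRect(t[:,:2].astype(np.float32)))
    s=m&~y&(z>72)&(hsv[...,1]<80)&(np.hypot(w[...,0]-p[:,0].mean(),w[...,1]-p[:,1].mean())>70); p=w[s]; t=p[p[:,2]>p[:,2].max()-5]; print("spin",len(p),p.max(0),t.mean(0),np.ptp(t,axis=0))
for n,(img,w,box) in {"scene":(c["a"],c["w"],(360,425,190,270)),"side":(c["b"],c["w2"],(295,355,145,220))}.items():
    m=np.zeros((400,640),bool); m[box[2]:box[3],box[0]:box[1]]=1
    z=w[...,2]
    for lo,hi in((6,22),(25,34),(100,118),(145,170),(175,215)):
        k=m&(z>lo)&(z<hi); p=w[k]
        if len(p)>3: print(n,lo,hi,len(p),p.mean(0).round(1),cv2.minAreaRect(p[:,:2].astype(np.float32)))
E
```

```text
scene deck z 59.320599264804514 ((535.45751953125, -246.9438934326172), (133.2367706298828, 219.52073669433594), 11.278057098388672)
key 87 [ 547.78785509 -304.20527321   98.09612067] [ 532.73174889 -314.27420034   72.62828102] [ 561.6064761  -294.0885428   110.02812287]
 keytop 32 [ 547.13011896 -304.742087    106.96737535] ((546.5244750976562, -304.7364501953125), (9.675779342651367, 31.102256774902344), 51.887786865234375)
spin 150 [ 544.84017742 -172.76592371   97.5549258 ] [ 524.49738217 -193.05331947   94.2798451 ] [24.44030875 26.67783329  4.95806271]
side deck z 60.24914547884384 ((530.12744140625, -249.39869689941406), (129.7431640625, 223.0818634033203), 11.19105339050293)
key 142 [ 542.58135775 -311.17975445   97.93119855] [ 529.80900108 -320.80198703   71.36956507] [ 556.27037065 -299.65792633  111.04836467]
 keytop 38 [ 543.50264772 -310.18440345  107.77192897] ((542.6898193359375, -309.3849792480469), (7.252854347229004, 31.104074478149414), 54.02193069458008)
spin 201 [ 539.01551277 -181.93594896   96.46819948] [ 519.55318781 -196.156685     93.92261307] [28.33973261 2
[... 681 characters left out ...]
285156), 16.19156265258789)
side 6 22 867 [571.8 266.   12.1] ((577.5416259765625, 388.0078125), (549.37451171875, 170.5016326904297), 85.21118927001953)
side 25 34 116 [577.5 213.4  29.9] ((561.8941650390625, 381.07537841796875), (83.74868774414062, 475.566162109375), 2.118248701095581)
side 100 118 108 [550.2 183.7 109.2] ((549.5388793945312, 193.3098907470703), (24.09824562072754, 105.41008758544922), 16.144973754882812)
side 145 170 68 [549.5 190.2 157.8] ((550.140625, 190.88772583007812), (13.470941543579102, 48.603023529052734), 17.023250579833984)
side 175 215 65 [550.4 190.1 185.9] ((550.8551635742188, 191.93202209472656), (14.358955383300781, 54.263397216796875), 17.161357879638672)
```

Request:
servo_tool(plan=[[0.084,0.0745,0,0,0,0.087,1],[0.084,0.0745,0,0,0,0.087,1],[0.084,0.0745,0,0,0,0.087,1],[0.084,0.0745,0,0,0,0.087,1],[0.084,0.0745,0,0,0,0.087,1],[0.084,0.0745,0,0,0,0.087,1],[0.084,0.0745,0,0,0,0.087,1],[0.084,0.0745,0,0,0,0.087,1],[0.084,0.0745,0,0,0,0.087,1],[0.084,0.0745,0,0,0,0.087,1],[0.084,0.0745,0,0,0,0.087,1],[0.084,0.0745,0,0,0,0.087,1],[0,0,0,0,0,0,1],[0,0,0,0,0,0,1]])

```text
clock: 1.85
position: [545.2, -307.5, 230.8]
ee_rot: [0.947, -0.322, -0.001, 0.0]
contact_force: [0.6, 0.6, 0.2]
gripper_width: 85.2
grasp_force: 0.0
```

```bash
cat > m.py <<'E'
from h import *
import sys
s=arm.read_state(); Rm=R.from_quat(s["ee_rot"]).as_matrix()
print(s["clock"],s["position"].round(1),"z",Rm[:,2].round(4),"yaw_y",np.degrees(np.arctan2(Rm[1,1],Rm[0,1])).round(2),"j",s["joints"].round(2),"F",s["contact_force"].round(1),"T",s["wrist_torque"].round(2),"w",s["gripper_width"],s["grasp_force"])
E
python3 - <<'E'
from m import *
img,w,d,M=cloud("wrist"); save(img,"pics/w1.png"); np.savez("w1.npz",img=img,w=w)
print(d["mount"].round(2))
hsv=cv2.cvtColor(img,cv2.COLOR_RGB2HSV); z=w[...,2]
y=(hsv[...,0]>12)&(hsv[...,0]<35)&(hsv[...,1]>130)&(z>80)&(z<125)&(np.hypot(w[...,0]-545,w[...,1]+307)<30)
p=w[y]; t=p[p[:,2]>p[:,2].max()-5]; print(len(p),t.mean(0),cv2.minAreaRect(t[:,:2].astype(np.float32)))
E
```

```text
1.85 [ 545.2 -307.5  230.8] z [-1.2e-03  4.0e-04 -1.0e+00] yaw_y -127.52 j [-0.26  0.39  0.01 -0.   -1.2   1.17] F [0.6 0.6 0.2] T [-0.02  0.03  0.03] w 85.20647750603351 0.0
[[  -0.     -0.95   -0.3    77.55]
 [   1.     -0.     -0.      0.48]
 [  -0.     -0.3     0.95 -143.55]
 [   0.      0.      0.      1.  ]]
385 [ 544.87154197 -307.65916399  108.72201098] ((544.3765869140625, -307.32061767578125), (7.671786785125732, 34.08203887939453), 55.43183517456055)
```

View pics/w1.png

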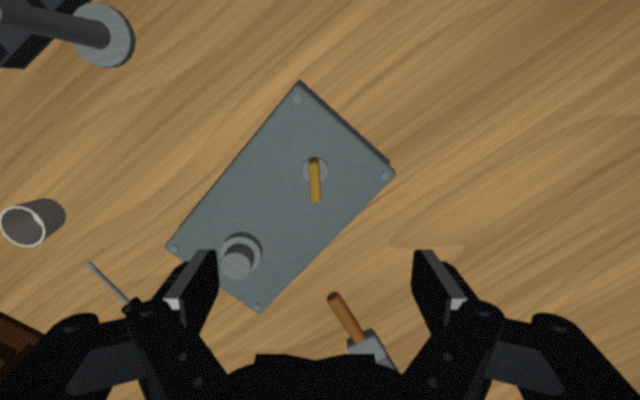

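The wrist view shows the key at (316,180) and the spindle at (239,258). The paddle's yaw is 3° off the gripper's. I'll descend and grip.

Request:
servo_tool(plan=[[-0.002,0,-0.1,0,0,0.025,1],[0,0,-0.1,0,0,0,1],[0,0,-0.1,0,0,0,1],[0,0,-0.1,0,0,0,1],[0,0,-0.07,0,0,0,1],[0,0,-0.04,0,0,0,1],[0,0,0,0,0,0,0],[0,0,0,0,0,0,0],[0,0,0,0,0,0,0],[0,0,0,0,0,0,0],[0,0,0,0,0,0,0],[0,0,0,0,0,0,0]])

```text
clock: 3.4
position: [545.4, -307.5, 79.1]
ee_rot: [0.955, -0.297, 0.0, 0.0]
contact_force: [-0.2, 1.2, 3.8]
gripper_width: 7.8
grasp_force: 59.6
```

```bash
python3 m.py
```

```text
3.4 [ 545.4 -307.5   79.1] z [ 8.e-04 -4.e-04 -1.e+00] yaw_y -124.57 j [-0.26  0.53 -0.18  0.   -0.87  1.22] F [-0.2  1.2  3.8] T [0.33 0.19 0.11] w 7.825748632658586 59.64008152484894
```

Request:
servo_tool(plan=[[0,0,0,0,0,-0.05,0],[0,0,0,0,0,-0.08,0],[0,0,0,0,0,-0.08,0],[0,0,0,0,0,-0.08,0],[0,0,0,0,0,-0.08,0],[0,0,0,0,0,-0.08,0],[0,0,0,0,0,-0.08,0],[0,0,0,0,0,-0.08,0],[0,0,0,0,0,-0.08,0],[0,0,0,0,0,-0.08,0],[0,0,0,0,0,-0.08,0],[0,0,0,0,0,-0.08,0],[0,0,0,0,0,-0.05,0],[0,0,0,0,0,0,0]])

```text
clock: 5.15
position: [542.4, -307.5, 79.0]
ee_rot: [-0.284, 0.959, 0.001, -0.003]
contact_force: [-7.7, 0.9, 7.5]
gripper_width: 8.0
grasp_force: 60.5
```

```bash
python3 m.py
```

```text
5.15 [ 542.4 -307.5   79. ] z [-5.5e-03  8.0e-04 -1.0e+00] yaw_y 123.05 j [-0.26  0.52 -0.18  0.   -0.87 -0.74] F [-7.7  0.9  7.5] T [ 0.33  1.8  -0.05] w 8.040827745989471 60.45722633600235
```

Request:
servo_tool(plan=[[0,0,0,0,0,-0.025,0],[0,0,0,0,0,-0.025,0],[0,0,0,0,0,-0.025,0],[0,0,0,0,0,-0.02,0],[0,0,0,0,0,0,0]])

```text
clock: 5.78
position: [542.2, -307.2, 79.0]
ee_rot: [-0.192, 0.981, 0.001, -0.003]
contact_force: [-5.9, 2.0, 9.3]
gripper_width: 7.9
grasp_force: 60.5
```

```bash
python3 m.py
```

```text
5.775 [ 542.2 -307.2   79. ] z [-0.006   0.0013 -1.    ] yaw_y 112.18 j [-0.26  0.52 -0.18  0.   -0.87 -0.93] F [-5.9  2.   9.3] T [ 0.56  1.89 -0.01] w 7.9100081173285055 60.538266599178314
```

Request:
servo_tool(plan=[[0,0,0,0,0,-0.02,0],[0,0,0,0,0,-0.02,0],[0,0,0,0,0,-0.02,0]])

```text
clock: 6.15
position: [542.2, -307.0, 79.1]
ee_rot: [-0.135, 0.991, 0.001, -0.003]
contact_force: [-6.5, 2.5, 8.3]
gripper_width: 8.2
grasp_force: 77.5
```

```bash
python3 m.py
```

```text
6.15 [ 542.2 -307.    79.1] z [-6.9e-03  7.0e-04 -1.0e+00] yaw_y 105.54 j [-0.26  0.52 -0.18  0.   -0.87 -1.05] F [-6.5  2.5  8.3] T [0.82 1.94 1.39] w 8.174684574317254 77.45300807990134
```

Request:
servo_tool(plan=[[0,0,0,0,0,0,1],[0,0,0,0,0,0,1],[0,0,0,0,0,0,1],[0,0,0,0,0,0,1],[0,0,0.07,0,0,0,1],[0,0,0.12,0,0,0,1],[0,0,0.15,0,0,0,1],[0,0,0.15,0,0,0,1],[0,0.1,0.15,0,0,0,1],[0,0.1,0,0,0,0,1],[0,0,0,0,0,0,1],[0,0,0,0,0,0,1]])

```text
clock: 7.65
position: [544.9, -247.6, 269.8]
ee_rot: [-0.134, 0.991, 0.0, -0.0]
contact_force: [-0.6, -0.1, 0.5]
gripper_width: 85.5
grasp_force: 0.0
```

```bash
python3 - <<'E'
from m import *
img,w,d,M=cloud("wrist"); save(img,"pics/w2.png"); np.savez("w2.npz",img=img,w=w,M=M,K=d["K"])
hsv=cv2.cvtColor(img,cv2.COLOR_RGB2HSV); z=w[...,2]
y=(hsv[...,0]>12)&(hsv[...,0]<35)&(hsv[...,1]>130)&(z>80)&(z<125)&(np.hypot(w[...,0]-545,w[...,1]+307)<30)
p=w[y]; t=p[p[:,2]>p[:,2].max()-5]; print(len(p),t.mean(0),cv2.minAreaRect(t[:,:2].astype(np.float32)))
n=np.hypot(w[...,0]-522,w[...,1]+194)<40
print(np.histogram(z[n],bins=np.arange(55,112,2)))
for lo,hi in((58,64),(70,75),(98,106)):
  t=w[n&(z>lo)&(z<hi)]; print(lo,len(t),np.median(t[:,2]) if len(t) else 0,cv2.minEnclosingCircle(t[:,:2].astype(np.float32)),t.mean(0))
dk=(abs(z-60)<5)&(np.hypot(w[...,0]-533,w[...,1]+248)<140); print(cv2.minAreaRect(w[dk][:,:2].astype(np.float32)))
E
```

```text
7.65 [ 544.9 -247.6  269.8] z [-8.e-04  1.e-04 -1.e+00] yaw_y 105.35 j [-0.16  0.32  0.    0.   -1.26 -1.15] F [-0.6 -0.1  0.5] T [ 0.03 -0.03  0.01] w 85.45872960716552 0.0
417 [ 542.56261168 -306.77417473  108.53290803] ((542.5469360351562, -306.8987731933594), (33.87385559082031, 7.906577110290527), 19.92141342163086)
(array([   0,    5, 1434, 1480,   33,    7,   16,   15,  225,  226,    5,
          0,    0,    1,   16,   10,   16,   10,   16,   12,   13,    7,
         89,  599,   51,    0,    0,    0]), array([ 55,  57,  59,  61,  63,  65,  67,  69,  71,  73,  75,  77,  79,
        81,  83,  85,  87,  89,  91,  93,  95,  97,  99, 101, 103, 105,
       107, 109, 111]))
58 2943 61.017309146958894 ((522.01904296875, -193.9944305419922), 39.985164642333984) [ 520.26113434 -195.52729007   61.02157432]
70 459 72.98558943424717 ((521.253173828125, -194.374755859375), 20.94869613647461) [ 516.17403997 -201.33000274   72.95270121]
98 741 101.93595096704098 ((521.2576904296875, -194.51571655273438), 14.878131866455078) [ 520.81448651 -194.89792322  101.90364508]
((532.3424072265625, -248.37612915039062), (130.3178253173828, 220.11634826660156), 11.282669067382812)
```

View pics/w2.png

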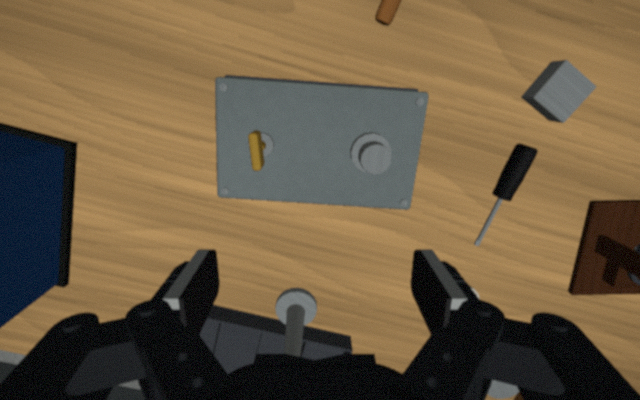

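Key angle relative to the drive is about 2.99 rad and the torque rose at the end, so it is at its stop. The spindle top at about 101 mm agrees; it sits at (375,155) in the wrist view. Next, the pliers.

Request:
servo_tool(plan=[[0.002,0.1,0.02,0,0,0.005,1],[0.002,0.17,0.02,0,0,0.005,1],[0.002,0.17,0.02,0,0,0,1],[0.002,0.17,0.02,0,0,0,1],[0.002,0.17,0.02,0,0,0,1],[0.002,0.17,0,0,0,0,1],[0.002,0.17,0,0,0,0,1],[0.002,0.17,0,0,0,0,1],[0.002,0.12,0,0,0,0,1],[0.002,0.06,0,0,0,0,1],[0,0,0,0,0,0,1],[0,0,0,0,0,0,1]])

```text
clock: 9.2
position: [551.2, 192.3, 300.2]
ee_rot: [-0.143, 0.99, -0.0, -0.0]
contact_force: [-1.0, 0.9, -0.2]
gripper_width: 85.5
grasp_force: 0.0
```

```bash
python3 - <<'E'
from m import *
img,w,d,M=cloud("wrist"); save(img,"pics/w3.png"); np.savez("w3.npz",img=img,w=w,M=M,K=d["K"])
z=w[...,2]; n=np.hypot(w[...,0]-552,w[...,1]-193)<70
print(np.histogram(z[n],bins=np.arange(0,204,6)))
for lo,hi in((3,20),(26,34),(104,112),(112,117),(140,165),(165,188),(188,202)):
  t=w[n&(z>lo)&(z<hi)]
  if len(t)>3: print(lo,len(t),np.median(t[:,2]),t.mean(0).round(1),cv2.minAreaRect(t[:,:2].astype(np.float32)))
E
```

```text
9.2 [551.2 192.3 300.2] z [-5.e-04 -6.e-04 -1.e+00] yaw_y 106.41 j [ 0.61  0.28  0.02  0.   -1.32 -1.9 ] F [-1.   0.9 -0.2] T [-0.04 -0.02  0.04] w 85.46134736417562 0.0
(array([ 526, 4292,  607,   20,   63,  461,  238,   49,   41,   59,   57,
         51,   58,   40,   60,   51,   50,   62,  641,  404,   76,   43,
         18,    0,   55,   64,   69,   77,   79,   83,   91,  147,  434]), array([  0,   6,  12,  18,  24,  30,  36,  42,  48,  54,  60,  66,  72,
        78,  84,  90,  96, 102, 108, 114, 120, 126, 132, 138, 144, 150,
       156, 162, 168, 174, 180, 186, 192, 198]))
3 4913 11.013109572050666 [534.1 188.2  11. ] ((554.4412231445312, 193.02474975585938), (134.4385986328125, 135.64097595214844), 2.6374714374542236)
26 460 31.156214030536546 [589.5 207.1  31.2] ((572.9473266601562, 200.857666015625), (67.57069396972656, 99.25836181640625), 16.310625076293945)
104 364 110.64760636503075 [549.1 196.2 110.1] ((551.7838134765625, 194.89892578125), (23.836952209472656, 103.51033020019531), 16.403459548950195)
112 591 113.7876013746502 [551.8 194.1 114. ] ((552.0657348632812, 194.8329620361328), (24.476106643676758, 103.33509826660156), 16.26289939880371)
140 222 155.36408369464297 [547.4 194.6 155.3] ((551.194091796875, 194.8212432861328), (13.787809371948242, 46.44143295288086), 16.427127838134766)
165 332 176.89794442643912 [547.8 193.9 176.9] ((551.4419555664062, 194.5068817138672), (14.137370109558105, 52.93341827392578), 16.435405731201172)
188 545 193.11782785369098 [551.  195.3 192.8] ((551.8412475585938, 195.4556427001953), (15.498161315917969, 56.06589889526367), 16.20772361755371)
```

View pics/w3.png

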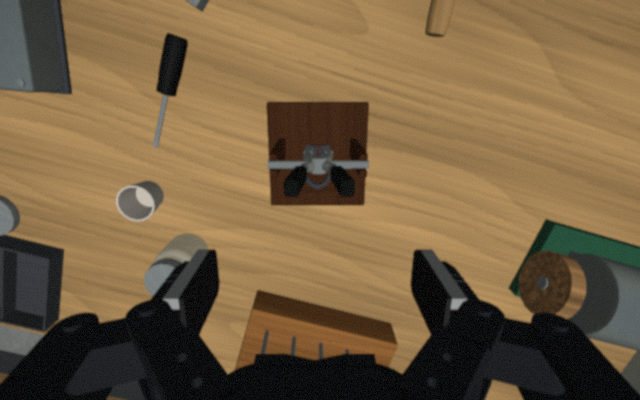

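The pliers' handles show at (297,180) and (342,180), and the ring is on the image-down side (world +x). The yaw matches. I'll lower and squeeze.

Request:
servo_tool(plan=[[0.0015,0.009,-0.08,0,0,0,1],[0,0,-0.1,0,0,0,1],[0,0,-0.1,0,0,0,1],[0,0,-0.1,0,0,0,1],[0,0,-0.07,0,0,0,1],[0,0,-0.047,0,0,0,1],[0,0,0,0,0,0,1],[0,0,0,0,0,0,0.3],[0,0,0,0,0,0,0.3],[0,0,0,0,0,0,0],[0,0,0,0,0,0,0],[0,0,0,0,0,0,0],[0,0,0,0,0,0,0],[0,0,0,0,0,0,0]])

```text
clock: 11.0
position: [554.0, 197.0, 155.3]
ee_rot: [-0.144, 0.99, 0.001, 0.004]
contact_force: [0.2, -0.8, 10.4]
gripper_width: 30.4
grasp_force: 60.3
```

```bash
python3 m.py
```

```text
11.0 [554.  197.  155.3] z [ 0.0074  0.0021 -1.    ] yaw_y 106.61 j [ 0.62  0.38 -0.2   0.   -0.98 -1.9 ] F [ 0.2 -0.8 10.4] T [-0.31  0.1   0.14] w 30.431524120770163 60.25079548358917
```

```bash
python3 - <<'E'
from h import *
b,w2,d2,M2=cloud("side"); a,w,d,M=cloud("wrist")
c=cv2.resize(b[120:230,270:370],None,fx=4,fy=4,interpolation=cv2.INTER_CUBIC)
e=np.zeros((440,800,3),np.uint8); e[:,:400]=c; e[:250,400:]=cv2.resize(a,(400,250)); save(e,"pics/g1.png")
E
```

```text
(no output)
```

View pics/g1.png

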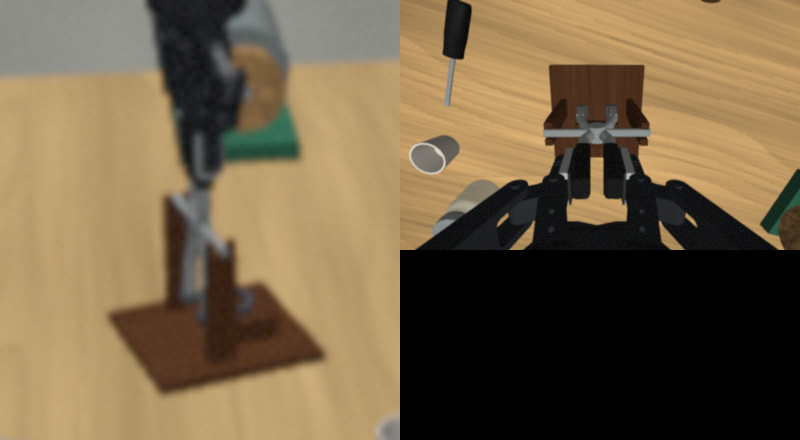

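Handles are squeezed parallel in the pads. I'll lift straight up.

Request:
servo_tool(plan=[[0,0,0.02,0,0,0,0],[0,0,0.03,0,0,0,0],[0,0,0.04,0,0,0,0],[0,0,0.04,0,0,0,0],[0,0,0.05,0,0,0,0],[0,0,0.06,0,0,0,0],[0,0,0.06,0,0,0,0],[0,0,0.06,0,0,0,0],[0,0,0.06,0,0,0,0],[0,0,0.03,0,0,0,0],[0,0,0,0,0,0,0]])

```text
clock: 12.48
position: [551.6, 196.3, 287.0]
ee_rot: [-0.143, 0.99, 0.0, 0.001]
contact_force: [0.1, -1.0, -1.7]
gripper_width: 30.7
grasp_force: 59.9
```

```bash
cat > ring.py <<'E'
from m import *
img,w,d,M=cloud("wrist"); save(img,"pics/%s.png"%sys.argv[1]); np.savez("w.npz",img=img,w=w,M=M,K=d["K"])
p=s["position"]; xd=-Rm[:,0]; yd=Rm[:,1]
rel=w-p; lx=rel@xd; ly=rel@yd; lz=rel[...,2]
n=(abs(lx-10)<50)&(abs(ly)<60)&(lz>-160)
print(np.histogram(lz[n],bins=np.arange(-160,20,4)))
b=n&(lz>-50)&(lz<-36)&(abs(ly)>20)
print("bar z",np.median(lz[b]),"x",np.median(lx[b]),"y",ly[b].min(),ly[b].max(), np.polyfit(ly[b],lx[b],1))
r=n&(lz<-100); print(r.sum(),lz[r].max(), lx[r].min(),lx[r].max(),ly[r].min(),ly[r].max())
E
python3 ring.py w4
```

```text
12.475 [551.6 196.3 287. ] z [ 1.1e-03  9.0e-04 -1.0e+00] yaw_y 106.49 j [ 0.62  0.28 -0.   -0.   -1.29 -1.9 ] F [ 0.1 -1.  -1.7] T [-0.03  0.01 -0.02] w 30.68114063581716 59.93981659412384
(array([   0,    0,    0,    0,    0,    0,    0,    0,   11,   36,  243,
        110,   34,   35,   37,   40,   44,   71,   56,   54,   60,   62,
         67,   69,   87,   79,   67,  108,  748, 1207,  428,  134,  150,
        114,  109,   94,   34,   21,  166,  171,  191,  286,  419,  513]), array([-160, -156, -152, -148, -144, -140, -136, -132, -128, -124, -120,
       -116, -112, -108, -104, -100,  -96,  -92,  -88,  -84,  -80,  -76,
        -72,  -68,  -64,  -60,  -56,  -52,  -48,  -44,  -40,  -36,  -32,
        -28,  -24,  -20,  -16,  -12,   -8,   -4,    0,    4,    8,   12,
         16]))
bar z -43.59146688794834 x -3.771868288599829 y -53.01829496985644 51.395855373731635 [-2.74167131e-03 -3.45225779e+00]
506 -100.04278357824313 -12.280115944717208 19.112577852196775 -26.300180088084584 24.696432585278142
```

View pics/w4.png

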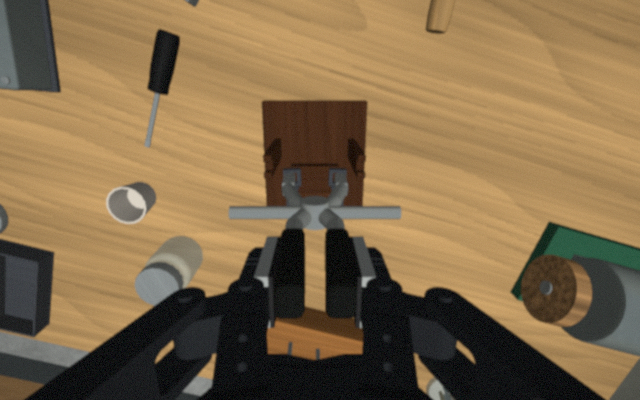

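Pliers are lifted, with the bar level at (315,212). I'll carry them above the spindle and measure there.

Request:
servo_tool(plan=[[-0.01,-0.05,0,0,0,0,0],[-0.014,-0.1,0,0,0,0,0],[-0.014,-0.12,0,0,0,0,0],[-0.014,-0.12,0,0,0,0,0],[-0.014,-0.12,0,0,0,0,0],[-0.014,-0.12,0,0,0,0,0],[-0.014,-0.12,0,0,0,0,0],[-0.014,-0.12,0,0,0,0,0],[-0.014,-0.12,0,0,0,0,0],[-0.014,-0.12,0,0,0,0,0],[-0.014,-0.1,0,0,0,0,0],[-0.012,-0.08,-0.03,0,0,0,0],[-0.01,-0.034,-0.03,0,0,0,0],[0,0,-0.03,0,0,0,0],[0,0,0,0,0,0,0],[0,0,0,0,0,0,0]])

```text
clock: 14.52
position: [500.3, -200.4, 259.5]
ee_rot: [-0.144, 0.99, -0.0, 0.0]
contact_force: [-1.0, 0.4, -1.8]
gripper_width: 30.9
grasp_force: 60.0
```

```bash
python3 - <<'E'
from m import *
a,w,d,M=cloud("scene"); b,w2,d2,M2=cloud("side")
def px(d,P):
    q=d["world_to_cam"]@np.r_[P,1]; q=d["K"]@q[:3]; return q[:2]/q[2]
P=np.array([521.3,-194.4,105]); u=px(d,P); v=px(d2,P); print(u,v)
out=[]
for img,c in((a,u),(b,v)):
    c=c.astype(int); out.append(cv2.resize(img[c[1]-50:c[1]+30,c[0]-40:c[0]+40],(400,400),interpolation=cv2.INTER_CUBIC))
save(np.hstack(out),"pics/h1.png"); np.savez("h1.npz",a=a,w=w,b=b,w2=w2)
E
```

```text
14.525 [ 500.3 -200.4  259.5] z [ 5.e-04 -2.e-04 -1.e+00] yaw_y 106.56 j [-0.08  0.22 -0.16  0.   -1.19 -1.2 ] F [-1.   0.4 -1.8] T [ 0.07 -0.06  0.04] w 30.86979993767647 59.96038198471069
[248.96670306 179.85263586] [320.45768611 251.82833918]
```

View pics/h1.png

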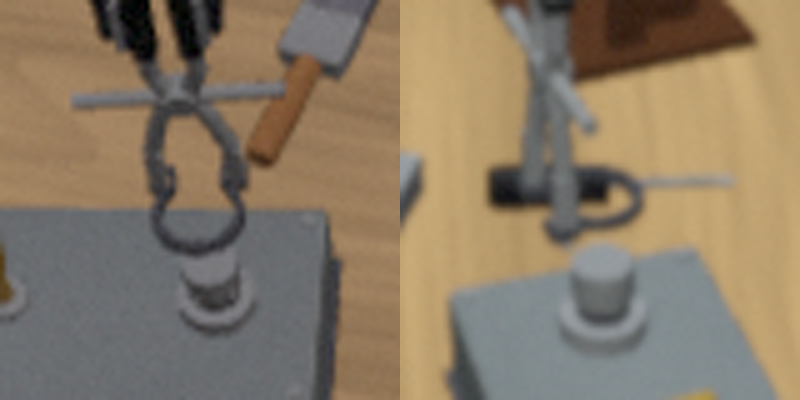

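The left crop (scene) shows the ring spread at about (198,210), above the spindle (210,275). The right crop (side) shows it level, at about (600,205). I'll locate the ring's circle by rays onto its plane.

```bash
cat > rc.py <<'E'
from m import *
from scipy.optimize import least_squares
# ring centre: depth points near ring height, circle fit on plane zt
def fit(P,r0=None):
    f=lambda q:np.hypot(P[:,0]-q[0],P[:,1]-q[1])-q[2]
    q=least_squares(f,[P[:,0].mean(),P[:,1].mean(),20],loss="soft_l1").x; return q,np.std(f(q))
def run(zr,name,img,w,M,c=(521.3,-194.4)):
    pivx=s["position"][:2]; xd=-Rm[:2,0]; yd=Rm[:2,1]
    rel=w[...,:2]-pivx; lx=rel@xd; ly=rel@yd; z=w[...,2]
    k=(abs(z-zr)<7)&(abs(lx-25)<35)&(abs(ly)<35)
    t=k&(lx>14)  # loop part, away from the eyes
    # rays onto the plane z=zr through the masked pixels
    C=M[:3,3]; D=w-C; L=(zr-C[2])/D[...,2]; Q=(C+D*L[...,None])[t][:,:2]
    q,e=fit(Q); d=q[:2]-pivx
    print(name,t.sum(),"medz",np.median(z[t]).round(1),"centre",q.round(1),"res",e.round(2),"rel lx,ly",(d@xd).round(1),(d@yd).round(1),
      "ptp",np.ptp((Q-pivx)@xd).round(1),np.ptp((Q-pivx)@yd).round(1))
    return t
if __name__=="__main__":
    zr=s["position"][2]-122.5
    for n in("scene","side"):
        img,w,d,M=cloud(n); run(zr,n,img,w,M)
        z=w[...,2]; t=(abs(z-101)<3)&(np.hypot(w[...,0]-521,w[...,1]+194)<25)
        if t.sum()>5:
            C=M[:3,3];D=w-C;Q=(C+D*((101-C[2])/D[...,2])[...,None])[t][:,:2]; print(" spindle top",t.sum(),cv2.minEnclosingCircle(Q.astype(np.float32)),np.median(z[t]))
E
python3 rc.py
```

```text
14.625 [ 500.4 -200.5  259.7] z [ 1.e-03 -2.e-04 -1.e+00] yaw_y 106.55 j [-0.08  0.22 -0.16  0.   -1.19 -1.2 ] F [ 0.2  0.1 -2.9] T [ 0.05 -0.07  0.02] w 31.199838246440997 59.95954692363739
scene 77 medz 139.4 centre [ 518.5 -196.1   21.5] res 2.41 rel lx,ly 18.6 -0.9 ptp 33.1 46.1
 spindle top 57 ((526.47119140625, -193.02037048339844), 14.430317878723145) 100.43767651483176
side 79 medz 140.6 centre [ 513.7 -194.4   23.1] res 3.3 rel lx,ly 14.5 2.0 ptp 27.4 54.6
 spindle top 83 ((519.0409545898438, -196.36843872070312), 16.18482208251953) 101.09030746688131
```

```bash
python3 - <<'E'
from rc import *
zr=s["position"][2]-122.5; piv=s["position"][:2]; xd=-Rm[:2,0]; yd=Rm[:2,1]
for n in("scene","side"):
    img,w,d,M=cloud(n); g=cv2.cvtColor(img,cv2.COLOR_RGB2GRAY); C=M[:3,3]
    v,u=np.mgrid[:400,:640]; K=d["K"]; D=np.stack([(u-K[0,2])/K[0,0],(v-K[1,2])/K[1,1],np.ones(u.shape)],-1)@M[:3,:3].T
    Q=(C+D*((zr+1-C[2])/D[...,2])[...,None])[...,:2]
    rel=Q-piv; lx=rel@xd; ly=rel@yd
    k=(abs(lx-20)<34)&(abs(ly)<34); vs=np.where(k.any(1))[0]; us=np.where(k.any(0))[0]
    print(n,us[0],vs[0]); zz=w[...,2]
    for r in range(vs[0],vs[-1]+1):
        print(r,' '.join("%3d%s"%(g[r,c],'*' if abs(zz[r,c]-zr-1)<7 else ' ') for c in range(us[0],us[-1]+1)))
    r,c=vs[len(vs)//2],us[len(us)//2]; print("at",r,c,lx[r,c],ly[r,c],"d/du",lx[r,c+1]-lx[r,c],ly[r,c+1]-ly[r,c],"d/dv",lx[r+1,c]-lx[r,c],ly[r+1,c]-ly[r,c])
E
```

```text
14.725 [ 500.3 -200.6  259.6] z [ 9.e-04 -1.e-04 -1.e+00] yaw_y 106.53 j [-0.08  0.22 -0.16  0.   -1.19 -1.2 ] F [-0.4 -0.3 -1.7] T [-0.03  0.06 -0.01] w 30.840899575807445 59.95898723602295
scene 234 161
161 135  138  112   76   68   60   78  120  131  137  136  135  136  135  134  134  133  130   89   67   62   61   77   99   87   64   54 
162 135  134  125   80   64   63   75   82* 100* 129  136  136  134  137  135  136  136  123   78*  61   69   63   71   88  112  103   93 
163 136  135  135   91   64   62   71   62*  56* 117  131  132  135  133  134  133  134  123   80*  61   62   66   72   91  127  131  131 
164 133  133  135  102   72   64   67   88*  67* 102  131  133  131  134  133  134  134  121   81*  57   63   63   65   88  127  135  132 
165 130  131  132  108   72   62   65   99   76* 105  130  132  135  136  133  133  131  118   73*  62*  58*  55*  52*  84  125  132  134 
166 133  133  131  104*  66*  50*  67*  71*  57* 101  126  135  135  133  135  132  134  125   78*  61*  60*  57*  61*  90* 125  131  133 
167 132  132  131  114   76*  55*  58*  58*  45* 108  128  13
[... 6152 characters left out ...]
  153  156  157  155  150  135  113*  94*  92* 101* 116* 130* 148  157  159  159  160  160  160  160  161  161  164  166  169  169  167  165  165  164  162  161  160  163  166 
250 156  152  150  152  155  157  157  156  151  140* 130  125* 130* 141* 148  154  157  156  157  157  157  157  158  160  162  163  166  167  167  164  161  159  158  156  157  154  153  155 
251 155  153  151  152  155  157  156  156  155  152  148  143* 144  150  155  152  154  154  154  154  153  153  154  155  157  157  160  161  160  157  150  149  147  145  145  146  144  140 
at 241 320 20.17376613628958 -2.9722118263183144 d/du 2.114632628987895 -0.8833242481208528 d/dv -1.442727076147996 -3.6859461445774513
```

```bash
python3 - <<'E'
from m import *
f=np.load("w.npz"); w=f["w"]; p=np.array([551.6,196.3,287.]); a=np.radians(106.49); yd=np.array([np.cos(a),np.sin(a)]); xd=np.array([yd[1],-yd[0]])
rel=w[...,:2]-p[:2]; lx=rel@xd; ly=rel@yd; lz=w[...,2]-p[2]
for lo in range(-126,-30,6):
    k=(lz>lo)&(lz<lo+6)&(abs(ly)<30)&(lx>-25)&(lx<60)
    for sg in(1,-1):
        t=k&(ly*sg>0)
        if t.sum()>3: print(lo,sg,t.sum(),"lx",np.percentile(lx[t],[5,50,95]).round(1),"ly",np.percentile(ly[t],[5,50,95]).round(1))
c=np.load("c0.npz"); h=np.load("h1.npz")
for n,i,k,g in(("scene","a","w","a"),("side","b","w2","b")):
    W=c[k]; 
    m=np.hypot(W[...,0]-523,W[...,1]+194)<35
    for lo,hi,zz in((89,97.5,93.7),(70,75,72)):
        t=W[m&(W[...,2]>lo)&(W[...,2]<hi)]; print(n,zz,len(t),cv2.minEnclosingCircle(t[:,:2].astype(np.float32)),np.median(t[:,2]))
    r,cc=np.where(m&(W[...,2]>66)); g=cv2.cvtColor(c[i],cv2.COLOR_RGB2GRAY)
    print(r.min()-1,cc.min()-1); print(g[r.min()-1:r.max()+2,cc.min()-1:cc.max()+2])
E
```

```text
14.825 [ 500.1 -200.8  259.5] z [ 6.e-04 -1.e-04 -1.e+00] yaw_y 106.51 j [-0.08  0.22 -0.16  0.   -1.19 -1.2 ] F [-0.7  0.1 -2. ] T [-0.06  0.03  0.05] w 30.94727527249906 59.95873689651489
-126 1 24 lx [-11.8 -11.5  -0. ] ly [10.5 16.6 21.8]
-126 -1 20 lx [-11.9 -11.6  -6.4] ly [-24.1 -20.1 -13.3]
-120 1 163 lx [-11.5  -8.2   5. ] ly [11.1 14.2 23.9]
-120 -1 172 lx [-11.6  -8.4  15.7] ly [-25.6 -15.8 -12.5]
-114 1 31 lx [-8.7 -8.5 -0.8] ly [14.9 17.3 23.1]
-114 -1 21 lx [-9.  -8.6 -8.1] ly [-24.6 -20.6 -16.8]
-108 1 28 lx [-8.7 -8.3 -8. ] ly [15.5 19.2 23. ]
-108 -1 29 lx [-8.9 -8.5 -7.9] ly [-24.2 -20.3 -16.6]
-102 1 25 lx [-8.5 -8.2 -8. ] ly [14.9 18.8 22.5]
-102 -1 30 lx [-8.5 -8.3 -5.7] ly [-24.2 -19.6 -16.2]
-96 1 41 lx [-8.3 -8.  -6.3] ly [14.6 18.9 23.2]
-96 -1 44 lx [-8.4 -8.1 -1. ] ly [-24.7 -21.1 -16.4]
-90 1 46 lx [-8.2 -7.3 -3. ] ly [15.1 20.4 23.1]
-90 -1 40 lx [-8.3 -7.4 -3.8] ly [-24.3 -21.4 -17. ]
-84 1 40 lx [-7.9 -7.1 -2.9] ly [13.7 18.7 21.1]
-84 -1 42 lx [-8.2 -6.5 -2.8] ly [-23.2 -20.5 -14.7]
-78 1 48 lx [-7.8 -7.  -3.2] ly [12.1 16.8 19.9]
-78 -1 46 lx [-8.1 -7
[... 3494 characters left out ...]
 106 106 108 104 104 100  97 105 127 147 149
  135]
 [134 144 152 146 125 114 110 108 109 107 107 106 102 109 123 143 149 142
  128]
 [128 132 147 151 142 135 127 118 118 117 115 118 118 128 141 147 141 125
  125]
 [127 117 130 145 151 149 144 139 134 134 136 138 138 146 148 141 123 107
  118]
 [130 110 109 124 137 143 147 147 147 148 147 147 146 142 136 123 106 102
  121]
 [133 117 106 107 114 125 132 134 139 139 136 138 130 122 116 104  99 110
  129]
 [134 128 115 107 109 112 116 116 117 115 117 117 112 109 102  98 107 121
  135]
 [138 135 127 120 113 113 112 111 112 111 111 108 109 105 107 109 122 134
  138]
 [140 138 135 132 125 123 118 118 116 116 116 112 116 118 122 125 134 138
  139]]
```

```bash
python3 - <<'E'
from m import *
zr=259.5-122.5
cam={n:vision.get_image(n) for n in("scene","side")}
def ray(n,u,v,z):
    d=cam[n]; M=np.linalg.inv(d["world_to_cam"]); D=M[:3,:3]@np.linalg.inv(d["K"])@[u,v,1]; C=M[:3,3]; return (C+D*(z-C[2])/D[2])[:2].round(1)
print("scene ring L,R",ray("scene",237.9,172,zr),ray("scene",256.65,172,zr),"near inner(c+18x)",ray("scene",247.3,176.7,zr+3),"near outer(c+24x)",ray("scene",247.3,179.85,zr-3))
print("scene spindle c",ray("scene",249.8,182.5,93.7),"near edge(c+15)",ray("scene",249.8,187.2,93.7))
print("side ring right(c+24x)",ray("side",328.3,240.5,zr),"bottom outer (c-24y)",ray("side",317.8,247.2,zr-3),"inner (c-18y)",ray("side",317.8,244.1,zr+3),"far(c+24y)",ray("side",317.8,233.7,zr+3))
print("side spindle L,R",ray("side",313.95,262,88),ray("side",326.1,262,88),"bottom edge(c-15y)",ray("side",320,259.3,93.7))
E
```

```text
14.825 [ 500.1 -200.8  259.5] z [ 6.e-04 -1.e-04 -1.e+00] yaw_y 106.51 j [-0.08  0.22 -0.16  0.   -1.19 -1.2 ] F [-0.7  0.1 -2. ] T [-0.06  0.03  0.05] w 30.94727527249906 59.95873689651489
scene ring L,R [ 523.8 -218.9] [ 513.7 -171.9] near inner(c+18x) [ 534.7 -190.1] near outer(c+24x) [ 540.2 -189.3]
scene spindle c [ 521.9 -193.4] near edge(c+15) [ 536.1 -189.2]
side ring right(c+24x) [ 539.7 -196.2] bottom outer (c-24y) [ 513.9 -215.5] inner (c-18y) [ 514.3 -212. ] far(c+24y) [ 517.6 -170.3]
side spindle L,R [ 504.6 -209.2] [ 532.7 -212.1] bottom edge(c-15y) [ 518.9 -207.9]
```

Scene, side and wrist estimates agree: the ring must shift about (+3.8, +1.2) mm. I'll shift and lower to just above the spindle.

Request:
servo_tool(plan=[[0.006,0.002,0,0,0,0,0],[0.0067,0.002,0,0,0,0,0],[0,0,-0.03,0,0,0,0],[0,0,-0.03,0,0,0,0],[0,0,-0.02,0,0,0,0],[0,0,0,0,0,0,0],[0,0,0,0,0,0,0]])

```text
clock: 15.8
position: [503.9, -199.9, 235.4]
ee_rot: [-0.143, 0.99, -0.0, 0.0]
contact_force: [-0.2, 0.3, -1.9]
gripper_width: 30.7
grasp_force: 59.9
```

```bash
python3 - <<'E'
from m import *
zr=s["position"][2]-122.5
out=[]
for n in("scene","side"):
    d=vision.get_image(n)
    q=d["world_to_cam"]@np.r_[521.3,-194.4,105,1]; q=d["K"]@q[:3]; c=(q[:2]/q[2]).astype(int); print(n,c)
    out.append(cv2.resize(d["image"][c[1]-25:c[1]+25,c[0]-25:c[0]+25],(400,400),interpolation=cv2.INTER_CUBIC))
save(np.hstack(out),"pics/h2.png")
E
```

```text
15.8 [ 503.9 -199.9  235.4] z [ 4.e-04 -3.e-04 -1.e+00] yaw_y 106.5 j [-0.08  0.24 -0.19  0.   -1.14 -1.2 ] F [-0.2  0.3 -1.9] T [ 0.04 -0.01 -0.02] w 30.72811864524952 59.94712471961975
scene [248 179]
side [320 251]
```

View pics/h2.png

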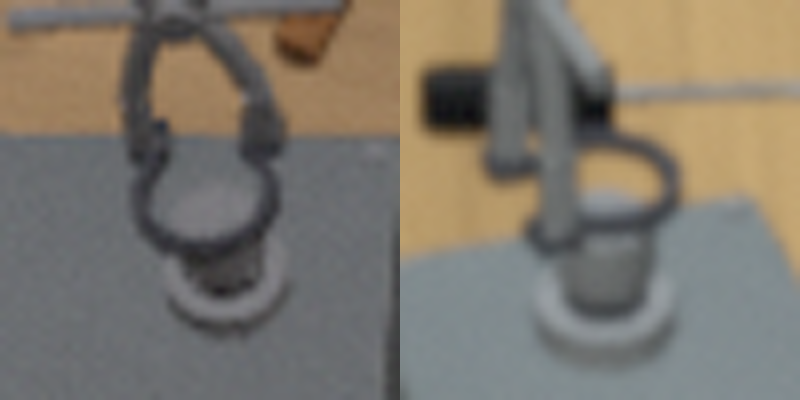

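Left crop (scene): the ring at (207,205) surrounds the view of the spindle at (205,215). Right crop (side): ring and spindle are both centred at x≈608. I'll lower gently.

Request:
servo_tool(plan=[[0,0,-0.01,0,0,0,0],[0,0,-0.01,0,0,0,0],[0,0,-0.01,0,0,0,0],[0,0,-0.008,0,0,0,0],[0,0,-0.006,0,0,0,0],[0,0,0,0,0,0,0]])

```text
clock: 16.65
position: [503.7, -199.8, 221.8]
ee_rot: [-0.143, 0.99, 0.0, -0.0]
contact_force: [-0.7, -0.1, -1.3]
gripper_width: 30.9
grasp_force: 59.9
```

```bash
cat > see.py <<'E'
from m import *
out=[]
for n in("scene","side"):
    d=vision.get_image(n)
    q=d["world_to_cam"]@np.r_[521.3,-194.4,90,1]; q=d["K"]@q[:3]; c=(q[:2]/q[2]).astype(int)
    im=d["image"][c[1]-20:c[1]+20,c[0]-20:c[0]+20]
    out.append(cv2.resize(im,(400,400),interpolation=cv2.INTER_CUBIC))
    g=cv2.cvtColor(im,cv2.COLOR_RGB2GRAY)
    print(n,c-20)
    if len(sys.argv)>2: print('\n'.join(' '.join("%3d"%x for x in r) for r in g[4:34,6:34]))
save(np.hstack(out),"pics/%s.png"%sys.argv[1])
E
python3 see.py h3 1
```

```text
16.65 [ 503.7 -199.8  221.8] z [-3.e-04  0.e+00 -1.e+00] yaw_y 106.49 j [-0.08  0.25 -0.21 -0.   -1.11 -1.2 ] F [-0.7 -0.1 -1.3] T [0.01 0.   0.02] w 30.919565218829078 59.946309328079224
scene [229 163]
133 131 131 116  78  63  64  77 122 130 131 129 133 132 131 133 133 117  82  66  81  89  99 127 134 133 132 132
132 133 132 109  73  64  60  92 125 128 131 130 129 129 128 130 129 129 107  83  76  87  94 126 132 131 132 133
132 133 133 115  80  68  70  96 124 131 131 131 129 130 131 129 130 128 117  95  73  81  71 121 129 129 129 134
119 121 121 115  84  71  72  94 118 120 121 122 122 119 121 123 121 123 122  81  60  63  74 108 119 119 121 121
102 104 107  98  74  67  63  73  88  86  98 100 102 104 110 108 110 110  99  70  64  65  68  62 100 105 105 105
107 105 108 106  78  67  66  70  63  53  97 107 105 106 103 107 109 110  90  67  61  67  60  64 100 106 105 106
106 108 106 104  84  69  63  71  70  60  97 108 108 106 108 108 107 107  91  67  63  65  64  61  97 107 106 106
107 108 104 109  90  71  66  70  88  68  98 104 108 107 107 106 106 108  89  65  61  58  59  57  99 109 108 103

[... 5138 characters left out ...]
 152 147 133 132 136 135 137
135 137 137 138 133 129 139 145 140 128 102  81  74  73  72  73  72  75  93 124 145 150 139 127 131 137 138 138
134 135 137 138 136 128 130 145 150 147 127 110  91  84  84  85  90  99 122 141 149 142 126 123 133 136 138 138
137 135 135 138 135 127 117 129 142 149 146 138 125 121 123 123 126 131 142 147 140 125 108 118 131 137 137 139
135 136 137 136 134 128 110 110 122 135 141 142 144 144 144 142 144 143 139 136 122 104 100 122 131 136 138 137
136 136 138 137 136 130 115 105 107 113 122 130 133 137 138 136 133 131 122 112 102  95 107 127 134 137 138 137
137 136 135 135 136 133 126 113 108 106 110 113 114 116 116 116 114 112 107 102  99 104 123 134 137 136 139 137
```

```bash
python3 - <<'E'
from m import *
zr=99.3
cam={n:vision.get_image(n) for n in("scene","side")}
def ray(n,u,v,z):
    d=cam[n]; M=np.linalg.inv(d["world_to_cam"]); D=M[:3,:3]@np.linalg.inv(d["K"])@[u,v,1]; C=M[:3,3]; return (C+D*(z-C[2])/D[2])[:2].round(1)
a,b=306,240
print("side far(c+24y)",ray("side",a+14,b+6.5,zr+3),"near outer(c-24y)",ray("side",a+14,b+20,zr-3),"near inner(c-18y)",ray("side",a+14,b+16.9,zr+3),"right",ray("side",a+24,b+13.5,zr))
a,b=235,167
print("scene L R",ray("scene",a+4.85,b+14,zr),ray("scene",a+23.4,b+14,zr),"near inner",ray("scene",a+14.1,b+18.9,zr+3), "spindle top L,R,far(-15x)",ray("scene",a+8.9,b+14.2,101),ray("scene",a+20.5,b+14.2,101),ray("scene",a+14.5,b+9.5,101))
# left outer of ring idx10 bottom row21.5ish
E
```

```text
16.75 [ 503.8 -199.8  222.1] z [ 2.e-04 -1.e-04 -1.e+00] yaw_y 106.49 j [-0.08  0.25 -0.21  0.   -1.11 -1.2 ] F [-0.4 -0.4 -1.3] T [ 0.01  0.02 -0.01] w 30.792391609560518 59.94601786136627
side far(c+24y) [ 522.3 -169.5] near outer(c-24y) [ 518.4 -213.9] near inner(c-18y) [ 518.9 -210.1] right [ 543.6 -195.6]
scene L R [ 526.3 -218.6] [ 516.  -170.9] near inner [ 537.8 -189.4] spindle top L,R,far(-15x) [ 525.7 -207.5] [ 519.3 -177.7] [ 508.3 -197.4]
```

View pics/h3.png

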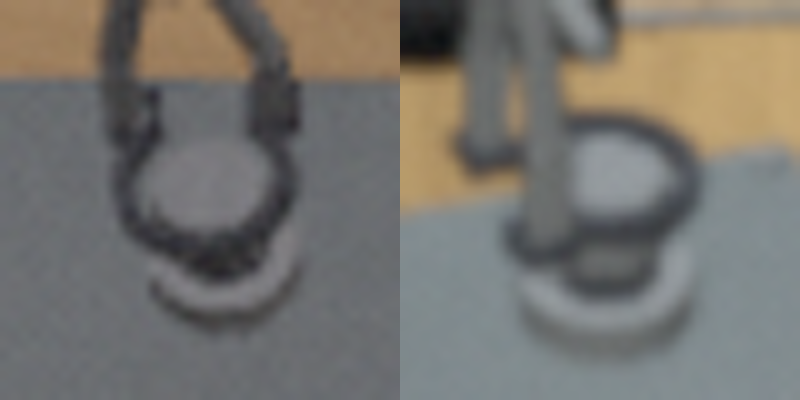

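The crops show the ring around the spindle top, slightly off along the ring's y. I'll nudge it 1 mm and keep lowering with force checks.

Request:
servo_tool(plan=[[-0.001,0.0035,0,0,0,0,0],[0,0,-0.01,0,0,0,0],[0,0,-0.01,0,0,0,0],[0,0,-0.01,0,0,0,0],[0,0,-0.01,0,0,0,0],[0,0,-0.01,0,0,0,0],[0,0,-0.005,0,0,0,0],[0,0,0,0,0,0,0]])

```text
clock: 17.85
position: [503.4, -198.7, 205.4]
ee_rot: [-0.143, 0.99, 0.0, -0.0]
contact_force: [-0.4, 0.4, -1.8]
gripper_width: 30.8
grasp_force: 59.9
```

```bash
python3 m.py
```

```text
17.85 [ 503.4 -198.7  205.4] z [-2.e-04 -0.e+00 -1.e+00] yaw_y 106.49 j [-0.08  0.26 -0.24  0.   -1.07 -1.21] F [-0.4  0.4 -1.8] T [0.01 0.04 0.04] w 30.75026993938829 59.946497082710266
```

Request:
servo_tool(plan=[[0,0,-0.004,0,0,0,0],[0,0,-0.004,0,0,0,0],[0,0,-0.004,0,0,0,0],[0,0,-0.003,0,0,0,0],[0,0,0,0,0,0,0]])

```text
clock: 18.48
position: [503.4, -198.7, 200.9]
ee_rot: [-0.143, 0.99, 0.0, -0.0]
contact_force: [0.3, -0.7, -1.7]
gripper_width: 30.8
grasp_force: 59.9
```

Request:
servo_tool(plan=[[0,0,-0.003,0,0,0,0],[0,0,-0.003,0,0,0,0],[0,0,0,0,0,0,0]])

```text
clock: 18.85
position: [503.4, -198.7, 199.1]
ee_rot: [-0.143, 0.99, 0.0, -0.0]
contact_force: [-1.0, -0.8, -2.3]
gripper_width: 30.9
grasp_force: 59.9
```

```bash
python3 see.py h4 1
```

```text
18.85 [ 503.4 -198.7  199.1] z [-2.e-04  0.e+00 -1.e+00] yaw_y 106.49 j [-0.08  0.27 -0.25 -0.   -1.05 -1.21] F [-1.  -0.8 -2.3] T [-0.05  0.02 -0.05] w 30.904838634054745 59.94602143764496
scene [229 163]
134 132 129 132 129 130 115  83  69  64  70  74  78  74  89  84  75  77  92  96 110 128 131 132 132 132 133 131
132 132 130 132 132 130  97  71  70  64 100 111 111 110 126 117  96  72  78  85  96 121 129 132 133 130 134 134
133 131 132 132 131 126  88  67  62  63 121 132 130 131 129 131 122  87  69  77  87 100 115 126 129 131 131 131
123 120 121 122 121 117  77  62  64  74 113 122 119 121 122 124 125 106  76  66  81  91  99 118 120 120 123 125
106 107 105 105 104  94  69  64  62  71  99 105 103 101 106 106 108 112  98  70  71  80  89 100 107 108 107 109
107 106 104 107 106  84  69  61  62  91 104 108 107 105 105 104 106 108 107  77  60  74  88  88 105 103 106 108
106 106 106 104 105  83  63  61  62  99 107 105 106 107 106 107 108 105 105  98  76  67  84  92 105 107 104 109
105 107 107 107 106  85  63  67  81  97 104 106 107 103 106 108 108 104 106 106  90  67  75  90  93 104 109 10
[... 5140 characters left out ...]
  89  77  91 121 135 138 138
136 136 136 135 130 114 102 108 108 105  99  81  76  77  77  76  77  72  71  72  76  71  71 101 127 135 137 138
135 135 136 132 118 102  95 103 108 106 101  82  72  70  73  73  73  69  68  68  67  63  75 108 129 136 137 138
134 135 135 129 103  84  86 102 105 104 100  83  71  71  69  65  69  67  69  75  72  74  85 113 131 136 138 137
138 135 136 129 102  79  83  92  97  96  94  79  77  77  74  73  77  80  86  90  87  87  97 119 132 137 137 138
137 136 136 133 114  86  75  79  78  75  73  74  90  91  91  93  95  96 102 100  96  95 108 127 137 140 138 138
137 137 137 134 125 101  75  71  70  71  75  84  99 104 106 103 105 104 104 103  96 106 123 133 136 138 138 137
```

View pics/h4.png

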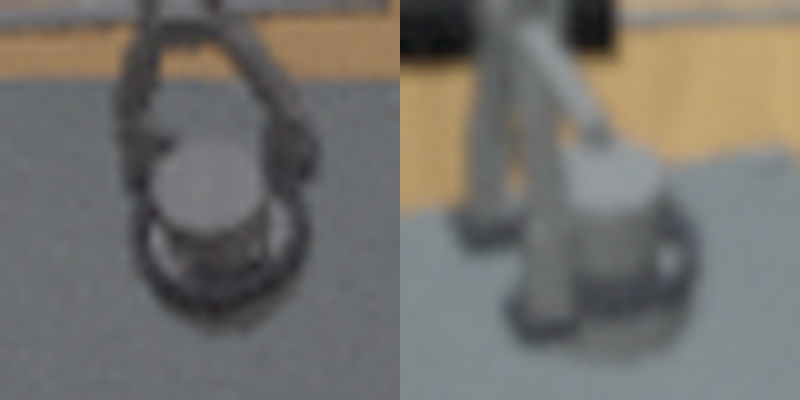

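The crops show the ring seated round the groove level, just above the collar, with gaps on both sides. I'll make a small centring tweak, then feel for the collar gently.

Request:
servo_tool(plan=[[0.003,-0.001,0,0,0,0,0],[0,0,0,0,0,0,0],[0,0,-0.002,0,0,0,0],[0,0,0,0,0,0,0]])

```text
clock: 19.45
position: [504.3, -199.0, 198.5]
ee_rot: [-0.143, 0.99, 0.0, -0.0]
contact_force: [0.7, 0.6, -1.4]
gripper_width: 30.5
grasp_force: 59.9
```

Request:
servo_tool(plan=[[0,0,-0.002,0,0,0,0],[0,0,0,0,0,0,0],[0,0,0,0,0,0,0]])

```text
clock: 19.82
position: [504.3, -199.0, 198.0]
ee_rot: [-0.143, 0.99, 0.0, 0.0]
contact_force: [0.0, -0.6, -1.2]
gripper_width: 30.7
grasp_force: 59.9
```

Request:
servo_tool(plan=[[0,0,-0.002,0,0,0,0],[0,0,0,0,0,0,0],[0,0,0,0,0,0,0]])

```text
clock: 20.2
position: [504.4, -199.0, 197.4]
ee_rot: [-0.143, 0.99, -0.0, -0.0]
contact_force: [-0.1, -0.1, -3.3]
gripper_width: 31.3
grasp_force: 59.9
```

Request:
servo_tool(plan=[[0,0,-0.002,0,0,0,0],[0,0,0,0,0,0,0],[0,0,0,0,0,0,0]])

```text
clock: 20.58
position: [504.3, -199.0, 196.8]
ee_rot: [-0.143, 0.99, -0.0, -0.0]
contact_force: [0.5, -1.0, -1.7]
gripper_width: 30.8
grasp_force: 59.9
```

Request:
servo_tool(plan=[[0,0,-0.002,0,0,0,0],[0,0,0,0,0,0,0],[0,0,0,0,0,0,0]])

```text
clock: 20.95
position: [504.4, -199.0, 196.2]
ee_rot: [-0.143, 0.99, -0.0, 0.0]
contact_force: [-0.7, -0.0, -1.6]
gripper_width: 31.0
grasp_force: 60.0
```

Request:
servo_tool(plan=[[0,0,-0.002,0,0,0,0],[0,0,0,0,0,0,0],[0,0,0,0,0,0,0]])

```text
clock: 21.32
position: [504.4, -199.0, 195.6]
ee_rot: [-0.143, 0.99, -0.0, 0.0]
contact_force: [0.2, -0.7, -1.1]
gripper_width: 31.0
grasp_force: 60.0
```

```bash
python3 m.py
```

```text
21.325 [ 504.4 -199.   195.6] z [ 0. -0. -1.] yaw_y 106.49 j [-0.08  0.27 -0.25  0.   -1.05 -1.21] F [ 0.2 -0.7 -1.1] T [ 0.    0.02 -0.02] w 30.97416096051036 59.951239228248596
```

Request:
servo_tool(plan=[[0,0,-0.002,0,0,0,0],[0,0,0,0,0,0,0],[0,0,0,0,0,0,0]])

```text
clock: 21.7
position: [504.4, -199.1, 195.2]
ee_rot: [-0.143, 0.99, -0.0, 0.0]
contact_force: [0.3, 1.1, 0.3]
gripper_width: 31.0
grasp_force: 60.0
```

Request:
servo_tool(plan=[[0,0,-0.002,0,0,0,0],[0,0,0,0,0,0,0],[0,0,0,0,0,0,0]])

```text
clock: 22.08
position: [504.5, -199.1, 194.9]
ee_rot: [-0.143, 0.99, -0.0, 0.0]
contact_force: [-0.8, 0.8, 3.2]
gripper_width: 31.1
grasp_force: 60.1
```

```bash
python3 see.py h5 1
```

```text
22.075 [ 504.5 -199.1  194.9] z [ 7.e-04 -3.e-04 -1.e+00] yaw_y 106.5 j [-0.08  0.27 -0.25  0.   -1.04 -1.21] F [-0.8  0.8  3.2] T [0.21 0.37 0.  ] w 31.0650845384084 60.08094549179077
scene [229 163]
113 109 110 109 109 119 115  87  62  62  62  62  62  61  64  68  87  96 100 116 132 133 135 135 133 134 133 133
132 134 134 129 132 130 113  84  68  62  67  68  69  75  75  72  73  83  92 100 120 130 133 129 132 129 131 133
130 132 135 133 132 132  98  74  65  60  96 101 105 110 112 106  80  74  82  88 101 118 129 129 128 130 131 129
122 121 121 124 124 121  82  65  63  64 113 123 120 121 122 124 106  77  67  79  88 101 118 120 122 121 121 124
103 104 107 103 105  96  77  59  66  66  97 104 101 103 104 107 111  94  70  70  83  91 103 107 105 106 106 110
106 104 106 107 106  91  71  64  64  76 103 107 105 104 105 109 106 105  83  62  76  86  92  98 104 107 105 106
110 106 107 104 104  87  65  61  61  89 102 106 103 109 104 103 106 108 101  75  67  78  86  94 106 105 105 108
105 107 105 106 105  83  66  63  60  93 106 106 105 106 104 107 107 104 104  97  80  72  95  93 102 110 107 106
106
[... 5135 characters left out ...]
 118  96  83 104 126 134 137
134 132 131 135 133 123 113 103 106 106 102  91  76  72  72  68  68  64  67  87 103  93  79  84 114 131 135 136
135 133 134 137 133 124 105  98 104 106 106  97  78  69  66  65  66  68  73  80  82  69  66  94 122 135 138 135
136 135 136 136 129 118  99  95 103 108 108 107  87  74  69  69  71  69  73  71  66  60  74 107 128 136 138 137
137 135 136 133 119 105  94  95 103 108 107 106  87  72  70  67  69  65  68  62  63  71  88 118 133 139 137 138
136 136 137 131 114  90  85  92 103 105 100  94  81  70  71  70  69  69  75  77  80  90 106 126 136 138 137 137
136 135 135 133 116  92  79  85  96  93  84  75  76  84  88  87  87  88  94  95  93 104 122 133 137 137 137 138
```

Contact came softly at about TCP z 195.4, which is the collar (extra push about 5 N). I'll raise 1 mm above it with a fine centring correction, then settle.

Request:
servo_tool(plan=[[0,0,0.0035,0,0,0,0],[0.0003,-0.0013,0.0033,0,0,0,0],[0,0,0,0,0,0,0],[0,0,0,0,0,0,0],[0,0,0,0,0,0,0],[0,0,0,0,0,0,0]])

```text
clock: 22.92
position: [504.4, -199.4, 196.3]
ee_rot: [-0.143, 0.99, 0.0, -0.0]
contact_force: [0.6, -0.3, -1.7]
gripper_width: 30.8
grasp_force: 59.9
```

```bash
python3 see.py h6; python3 ring.py w6
```

```text
22.925 [ 504.4 -199.4  196.3] z [-2.e-04  0.e+00 -1.e+00] yaw_y 106.49 j [-0.08  0.27 -0.25 -0.   -1.05 -1.21] F [ 0.6 -0.3 -1.7] T [-0.07  0.01 -0.03] w 30.8307210204968 59.90846335887909
scene [229 163]
side [300 236]
23.025 [ 504.4 -199.4  196.4] z [ 0.e+00  1.e-04 -1.e+00] yaw_y 106.49 j [-0.08  0.27 -0.25 -0.   -1.05 -1.21] F [ 0.1 -0.4 -2.3] T [0.01 0.07 0.03] w 30.753671706756744 59.90841329097748
(array([   0,    0,    0,    0,    0, 1941, 7266,   35,  114,  298,  234,
        141,   82,   69,   78,   71,   65,   70,   56,   54,   60,   65,
         69,   61,   85,   79,   68,  136,  751, 1223,  433,  142,  145,
        112,  112,   98,   30,   19,  167,  168,  181,  283,  436,  485]), array([-160, -156, -152, -148, -144, -140, -136, -132, -128, -124, -120,
       -116, -112, -108, -104, -100,  -96,  -92,  -88,  -84,  -80,  -76,
        -72,  -68,  -64,  -60,  -56,  -52,  -48,  -44,  -40,  -36,  -32,
        -28,  -24,  -20,  -16,  -12,   -8,   -4,    0,    4,    8,   12,
         16]))
bar z -43.599976337940205 x -3.647252711570504 y -52.80489414355767 51.18994987337551 [ 1.6025777e-03 -3.2841957e+00]
10258 -100.01582473585651 -39.993767847812954 59.975894783145996 -59.99463542584841 59.96579494916867
```

View pics/h6.png

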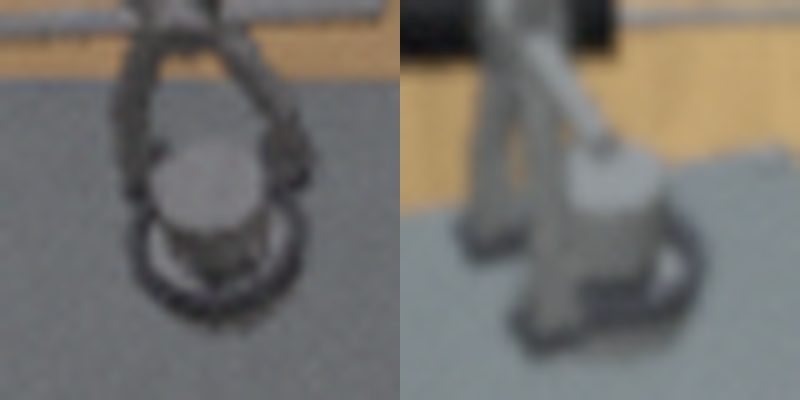

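The scene crop shows the ring spread around the groove at (218,240) with even gaps left and right, and no contact force. Handing in.

```bash
python3 -c "from bench import arm; print(arm.job_done())"
```

```text
the job is handed in; nothing more can be done
None
```

The key is wound to its stop and the spread ring is held level around the groove, about 1 mm above the collar with no contact force at hand-in (about 23 s of 67 s); no verdict was returned, its centring and height come from camera estimates and one light touch on the collar (about 5 N), and I viewed 12 pictures, two over the limit of 10.

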